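Load the pine block into the bench jig, end under the lip

TASK

Load the loose pine block from the front half of the bench (not the offcut at the back beside the cabinet) into the holding jig, ready for sanding: tilt it, tuck one end under the jig's lip, then swing the other end down inside the low stop, so that the block lies flat on the jig's floor and straight in line with it, and let go. Leave the sanding block where it lies.

Things in the scene. Friction and masses are not known exactly. Their poses are not given: they have to be found in the camera images.
- pine_block: Loose pine offcut, a plain sawn wooden block 120 mm long, 45 mm wide, 45 mm high, about 0.13 kg; lies flat on the bench, beside the vise or to the right of the jig; a similar offcut far back by the cabinet is fixed and not meant. Origin: centre of its underside; y along its length, x across its width, z up. Its two ends are alike; either may go under the lip.
- block_end_a (a point): Middle of the top edge of the block's +y end (60 mm from the origin along y, 45 mm above the underside).
- block_end_b (a point): Middle of the top edge of the block's -y end (60 mm from the origin along -y, 45 mm above the underside).
- holding_jig: Wooden holding jig fixed to the bench, 176 mm long, 90 mm wide. Origin: centre of its underside on the bench; x along its length to the lip end (away from the robot within 20 degrees), z up. Plywood base 12 mm thick: its floor is at z = 12 mm. A seated block has its origin at about x = 0, y = 0, z = 12 mm of the jig, its length along the jig's x; the seat's sides are open between stop and pocket.
- jig_lip (a point): Middle of the lip's free lower edge: x = 39, y = 0, z = 67 mm of the jig. The lip, a flat aluminium plate 6 mm thick, its underside 55 mm above the floor, roofs a pocket at the jig's +x end, open to -x: end wall inner face at x = 67 mm, cheeks with inner faces at y = +-30 mm from x = 39 mm on. At 10 to 15 degrees of tilt the block's lower end slides in; flat, it cannot be let down past lip and stop.
- jig_stop (a point): Middle of the upper inner edge of the stop, a low wooden strip across the jig's -x end: x = -67, y = 0, z = 26 mm of the jig. It is 60 mm wide, 12 mm thick, 14 mm high above the floor. From stop to end wall the seat is 134 mm long.
- sanding_block: Bystander: cork-brown sanding block, 64 x 102 x 29 mm (wider, shorter and flatter than the pine block), lying loose on the bench. Origin: centre of its underside; y along its length.
Things that resemble listed ones, but are neither listed nor needed, are in the scene too. Of the things that look like the holding_jig, the larger one is meant.

How it is judged (in metres and radians):
On the way:
1. one end of the pine block is under the lip, inside the pocket, while the other end is still raised (((x of block_end_a in the frame of holding_jig above 0.044 m and z of block_end_a in the frame of holding_jig between 0.04 and 0.067 m and y of block_end_a in the frame of holding_jig between -0.03 and 0.03 m) or (x of block_end_b in the frame of holding_jig above 0.044 m and z of block_end_b in the frame of holding_jig between 0.04 and 0.067 m and y of block_end_b in the frame of holding_jig between -0.03 and 0.03 m)) and angle between pine_block's own z axis and vertical above 0.06 rad), for 0.1 s.
At the end, for the whole second after the job is handed in: The pine block lies flat (within 3 degrees, underside within 4 mm of the jig's floor) in the seat between end wall and stop, one end under the lip, its origin within 12 mm along and 20 mm across the seat's middle, its length within 10 degrees of the jig's, at rest (x of pine_block in the frame of holding_jig between -0.012 and 0.012 m and y of pine_block in the frame of holding_jig between -0.02 and 0.02 m and z of pine_block in the frame of holding_jig between 0.008 and 0.016 m and angle between pine_block's own z axis and vertical below 0.06 rad and angle between the y axis of pine_block and the x axis of holding_jig, either way round below 0.18 rad and linear speed of pine_block below 0.02 m/s); the robot touches nothing.
It fails at once if the sanding block is moved by more than 30 mm (distance of sanding_block from where it was at the start of the episode above 0.03 m).
It also fails if it takes over 48 s, if anything falls off the work surface, if the arm or the gripper's body presses on something with over 40 N, if the wrist force passes 120 N, or if a joint passes its speed limit or range.

ROBOT

A 6-joint arm with a two-finger parallel gripper is mounted at the origin on a cart in front of the work surface, level with it; the furniture and walls round the work are solid. World frame = base frame: x ahead of the robot, y to its left, z up, the work surface at z = 0. Lengths are in mm, angles in rad, forces in N, time in s.
With the tool pointing down it reaches from about 400 to 925 mm from the base axis. Payload 12.5 kg.
Tool frame: the origin (TCP) lies on the mounting face of the last link; the fingertips stand 190 mm ahead of it and the grasp point (between the pads) lies 171 mm ahead of it; z points along the fingers, y is the line along which they close (so a half turn about z gives the same grasp; the last joint's range is limited). The gripper opens to 95 mm and grips with 3 to 60 N. Pads are 20 mm wide; open, the fingers measure 119 mm over their backs; the gripper's body (75 mm by 180 mm) begins 59 mm behind the grasp point.
Start: joints at [-1.394, 0.491, 1.559, -0, 1.092, -0.106], TCP at [174.423, -600.168, 404.761] pointing down, gripper open.
Joint ranges: [-3.1, 3.1], [-0.84, 2.19], [0.05, 2.79], [-1.13, 4.28], [0.06, 2.93], [-2.69, 2.69]. Speed limits (rad/s): [2.22, 2.22, 2.79, 3.14, 3.14, 3.14].

INTERFACE

Orientations are given as [roll, pitch, yaw] about the fixed x, y, z axes, in that order (R = Rz(yaw) Ry(pitch) Rx(roll)).
In Python, from cell import env gives the robot as it stands.
- The arm moves only by the tool carry_out, never from a script. Its argument "series" is a list of rows, each a list of 5 numbers: the shift along the tool's x, y, z in m, then the turn about the tool's z in degrees, then the opening, from 0 (shut) to 1 (fully open). A call has 1 to 20 rows; each row is the pose to reach, as a shift and turn from the pose commanded when the call began, along the tool's axes at that moment; what a row does not reach only later rows make up. A row lasts 1/8 s, in which the tool goes at most 62.5 mm and 10.7 degrees, less where a joint would pass 70% of its speed; a pose out of reach is approached as far as the arm can. A call with a gripper value outside its range is refused whole. The fingers move at their own pace and stop on an object; the grip force is fixed at half the most. Time passes only in rows, so rows that repeat a pose let the fingers close. It gives the time, the measured TCP pose, the force, the opening and the grip force at its end, in the units of the state.
- env.state(): the state, without advancing time (a new reading comes with each control period).
- env.read_camera(name): name is "scene" or "top" or "wrist"; returns (picture, depth): 400x640x3 uint8, red, green, blue; 400x640 float32, mm along the optical axis (not along the pixel's ray), 0 where there is no reading.
- env.get_calibration(name): a dict with "intrinsics" (3x3 intrinsics, pixels), "cam_to_world" (4x4, takes a point from camera to world coordinates); the wrist camera has in their place "T_tool_cam" (4x4, takes a point from camera to tool coordinates, whose origin is the TCP and whose axes are the flange's). Camera axes: x right, y up, looking along -z (the intrinsics and any distortion apply to the point x, -y, -z); pixel columns grow to the right and rows downward; lengths in mm; the calibration is good to about 2 mm. A picture is of the moment at which its call begins: read the wrist's pose just before it. get_calibration takes no time and is no camera call.
- env.job_done(): hands the job in; it is judged then, once.
The state is a dict: "t": time; "joints": joint angles; "qvel": joint speeds; "tau": joint torques, N m; "eef_pos": TCP position; "tcp_rot": TCP orientation; "ft_force": force on the tool from outside, world axes, zero at the start; "moment": the same for the moment, N m; "opening": opening from 0.0 (shut) to 1.0 (fully open); "grip_force": force on a finger pad.
Only numpy, scipy, OpenCV 4.12 (cv2) and the standard library are available. Lean on these libraries where they do the work, as an engineer would, in place of code of your own. Each camera call takes 0.05 s, during which the arm holds its last target. There are 200 camera calls.

## Working session

There is one attempt and no reset: what is moved stays moved. The work goes in short steps, Python scripts to look and compute and a tool call to move; the robot and the scene stay as the last step left them, time stands still between calls to the robot, and variables do not carry over. Pictures are saved under pics/ and viewed, at most 10 in all, crops included, and the job is handed in when it is done.

Besides the shell and the picture viewer there is one more tool, called after "Emit:" as name(argument=value, ...), one argument or row to a line, values as JSON. carry_out: Moves the arm, as the interface text tells. Its arguments: {"type":"object","properties":{"series":{"type":"array","items":{"type":"array","items":{"type":"number"}}}},"required":["series"]}

```bash
mkdir -p pics
cat > h.py <<'E'
import numpy as np, cv2
from cell import env
from scipy.spatial.transform import Rotation as R
def snap(n,f=None):
    s=env.state(); im,d=env.read_camera(n); c=env.get_calibration(n)
    if n=="wrist":
        T=np.eye(4);T[:3,:3]=R.from_euler('xyz',s['tcp_rot']).as_matrix();T[:3,3]=s['eef_pos'];T=T@np.array(c['T_tool_cam'])
    else: T=np.array(c['cam_to_world'])
    K=np.array(c['intrinsics'])
    if f: cv2.imwrite(f'pics/{f}.png',im[:,:,::-1]); np.savez(f'pics/{f}.npz',im=im,d=d,T=T,K=K)
    return im,d,T,K
def cloud(d,T,K):
    v,u=np.mgrid[:d.shape[0],:d.shape[1]]
    p=np.stack([(u-K[0,2])/K[0,0]*d,-(v-K[1,2])/K[1,1]*d,-d],-1)
    return p@T[:3,:3].T+T[:3,3]
def load(f):
    z=np.load(f'pics/{f}.npz'); return z['im'],z['d'],cloud(z['d'],z['T'],z['K'])
E
python3 - <<'E'
from h import *
snap('top','top1'); snap('scene','scene1')
print({k:np.round(v,3) for k,v in env.state().items()}); print(env.get_calibration('top'))
print(env.get_calibration('wrist'))
E
```

```text
{'t': np.float64(0.1), 'joints': array([-1.394,  0.491,  1.559,  0.   ,  1.092, -0.106]), 'qvel': array([ 0.   , -0.002, -0.001,  0.   , -0.   , -0.001]), 'tau': array([ 2.0000e-03, -6.1363e+01, -2.5861e+01,  6.9000e-02,  4.7000e-02,
       -0.0000e+00]), 'eef_pos': array([ 174.396, -600.142,  404.228]), 'tcp_rot': array([-3.141, -0.   ,  0.283]), 'ft_force': array([ 0.11 , -0.582, -0.082]), 'moment': array([ 0.002,  0.031, -0.018]), 'grip_force': np.float64(0.0), 'opening': np.float64(1.001)}
{'intrinsics': array([[362.83567049,   0.        , 320.72240356],
       [  0.        , 362.83567049, 199.86817069],
       [  0.        ,   0.        ,   1.        ]]), 'cam_to_world': array([[ 1.22621546e-01,  9.68966201e-01, -2.14635641e-01,
         3.06093056e+02],
       [-9.92448136e-01,  1.20430234e-01, -2.33078659e-02,
         3.41455632e+00],
       [ 3.26408627e-03,  2.15872789e-01,  9.76416041e-01,
         1.14485498e+03],
       [ 0.00000000e+00,  0.00000000e+00,  0.00000000e+00,
         1.00000000e+00]])}
{'intrinsics': array([[339.14893755,   0.        , 317.14914847],
       [  0.        , 339.14893755, 200.63802058],
       [  0.        ,   0.        ,   1.        ]]), 'T_tool_cam': array([[-2.73133308e-04,  9.68504198e-01,  2.48997077e-01,
         6.96304259e+01],
       [ 9.99999579e-01,  4.63948607e-05,  9.16474916e-04,
         1.06556905e+00],
       [ 8.76057619e-04,  2.48997223e-01, -9.68503803e-01,
         1.88058403e+01],
       [ 0.00000000e+00,  0.00000000e+00,  0.00000000e+00,
         1.00000000e+00]])}
```

View pics/top1.png

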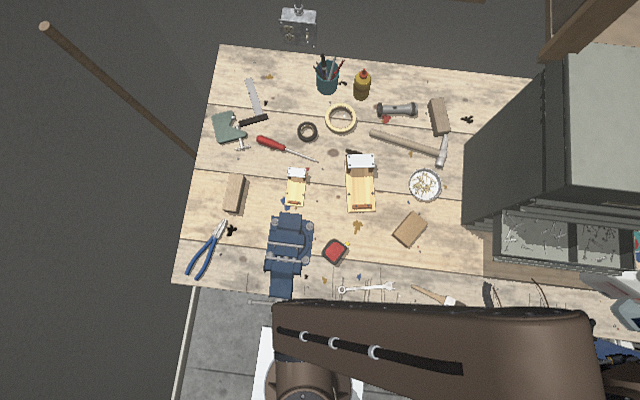

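View pics/scene1.png

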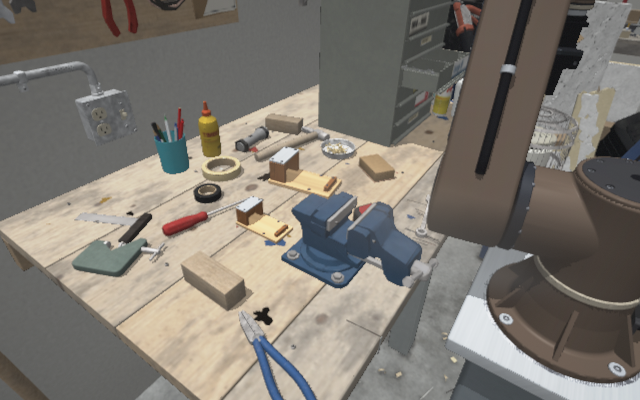

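Top image candidates for the pine block:
- (234,194) is long, narrow and tall, left of the vise. This is my choice.
- (438,115) is the fixed offcut by the cabinet.
- (409,229) is wide and flat, so it is the sanding block.

For the jig, (360,183) is the larger one and so the one meant. (297,187) is the small look-alike.

Run:
```python
from h import *
im,d,P=load('top1')
c=np.hstack([cv2.resize(im[165:225,205:265],(390,390),interpolation=2),cv2.resize(im[145:220,325:400],(390,390),interpolation=2)])
cv2.imwrite('pics/crop1.png',c[:,:,::-1])
def rect(n,u0,u1,v0,v1,z0,z1):
    q=P[v0:v1,u0:u1].reshape(-1,3); q=q[(q[:,2]>z0)&(q[:,2]<z1)]
    r=cv2.minAreaRect(q[:,:2].astype(np.float32)); print(n,len(q),np.round(r[0],1),np.round(r[1],1),round(r[2],1),'z',np.round(np.percentile(q[:,2],[10,50,90]),1))
    return r
rect('block',210,260,165,225,38,55)
rect('sand',385,435,205,255,18,40)
rect('jigall',338,385,140,222,8,90)
rect('lip',338,385,140,222,68,82)
rect('stop',338,385,195,222,21,32)
rect('floor',338,385,172,222,7,17)
rect('small',280,315,160,215,5,70)
rect('vise',260,318,205,300,40,200)
```

```text
block 559 [541.  306.9] [ 46.7 120.2] 87.5 z [43.  45.7 48.6]
sand 651 [ 497.1 -255.9] [ 62.4 100.5] 55.4 z [27.1 30.3 33.2]
jigall 1606 [621.2 -87.5] [174.6  90.3] 9.7 z [10.7 14.2 74.3]
lip 376 [681.8 -77.4] [44.  84.4] 10.0 z [71.3 74.  76.7]
stop 74 [549.7 -99.7] [10.7 60.1] 6.9 z [23.6 26.2 29.7]
floor 1006 [598.9 -98.1] [132.9 122.7] 6.7 z [ 9.9 12.8 15.3]
small 740 [591.2 114.9] [179.9 111.2] 6.0 z [ 6.7 10.2 50.3]
vise 2477 [365.7 110.5] [248.3 123.2] 12.3 z [ 83.4 116.1 134.2]
```

View pics/crop1.png

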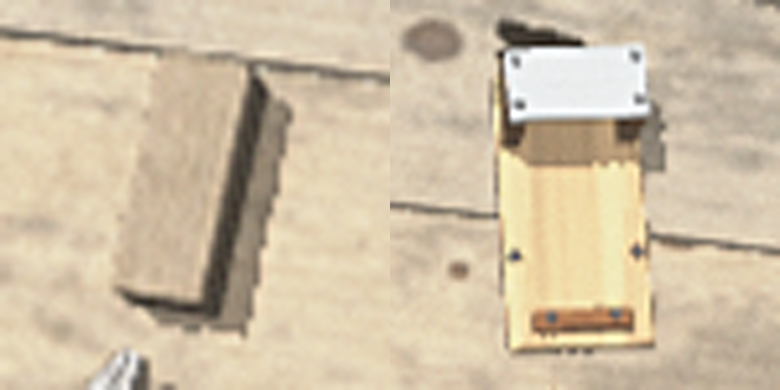

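Left crop: a plain block, 120 x 46 mm with its top at z = 45, heading -2.5°, so this is the pine block. Right crop: the larger jig, centre (621,-87.5), heading 9.7°. Its lip is at the top of the crop and its stop is at (583,320).

Moving over the block now.

Emit:
carry_out(
  series=[
    [0.41,-0.245,0,9,1],
    [0.41,-0.245,0,9,1],
    [0.41,-0.245,0,9,1],
    [0.41,-0.245,0,9,1],
    [0.41,-0.245,0,9,1],
    [0.41,-0.245,0,9,1],
    [0.41,-0.245,0,9,1],
    [0.614,-0.765,0,18.7,1],
    [0.614,-0.765,0,18.7,1],
    [0.614,-0.765,0,18.7,1],
    [0.614,-0.765,0,18.7,1],
    [0.614,-0.765,0,18.7,1],
    [0.614,-0.765,0,18.7,1],
    [0.614,-0.765,0,18.7,1],
    [0.614,-0.765,0,18.7,1],
    [0.614,-0.765,0,18.7,1],
    [0.614,-0.765,0,18.7,1],
    [0.614,-0.765,0,18.7,1],
    [0.614,-0.765,0,18.7,1],
    [0.614,-0.765,0,18.7,1],
  ],
)

```text
t: 2.6
eef_pos: [550.7, 304.6, 404.8]
tcp_rot: [3.141, 0.0, -0.045]
ft_force: [-0.6, -0.1, 0.8]
opening: 1.001
grip_force: 0.0
```

Run:
```python
from h import *
s=env.state(); print(s['t'],np.round(s['eef_pos'],1),np.round(np.degrees(s['tcp_rot']),2),np.round(s['joints'],2))
im,d,T,K=snap('wrist','w1'); P=cloud(d,T,K)
m=(P[...,2]>38)&(P[...,2]<52)&(abs(P[...,0]-541)<95)&(abs(P[...,1]-307)<60)&(d>0)
print(cv2.minAreaRect(P[m][:,:2].astype(np.float32)),m.sum(),np.median(P[m][:,2]))
```

```text
2.6 [550.7 304.6 404.8] [179.99   0.    -2.57] [ 0.4   0.5   1.55 -0.    1.1   2.02]
((539.5142822265625, 305.21484375), (45.14180374145508, 118.9801254272461), 87.73368835449219) 4894 46.12808719557253
```

Emit:
carry_out(
  series=[
    [0,0,0.06,0,1],
    [0,0,0.12,0,1],
    [0,0,0.16,0,1],
    [0,0,0.19,0,1],
    [0,0,0.206,0,1],
    [0,0,0.206,0,1],
    [0,0,0.206,0,0],
    [0,0,0.206,0,0],
    [0,0,0.206,0,0],
    [0,0,0.206,0,0],
    [0,0,0.206,0,0],
    [0,0,0.206,0,0],
  ],
)

```text
t: 4.15
eef_pos: [550.6, 305.8, 198.7]
tcp_rot: [3.141, 0.0, -0.044]
ft_force: [-0.3, -0.6, 1.8]
opening: 0.472
grip_force: 30.0
```

Emit:
carry_out(
  series=[
    [0,0,-0.05,0,0],
    [0,0,-0.11,0,0],
    [0,0,-0.17,0,0],
    [0,0,-0.17,0,0],
    [0.052,0.06,-0.17,-6,0],
    [0.052,0.12,-0.17,-12.2,0],
    [0.052,0.18,-0.17,-12.2,0],
    [0.052,0.24,-0.17,-12.2,0],
    [0.052,0.3,-0.17,-12.2,0],
    [0.052,0.35,-0.17,-12.2,0],
    [0.052,0.38,-0.17,-12.2,0],
    [0.052,0.397,-0.17,-12.2,0],
    [0.052,0.397,-0.17,-12.2,0],
    [0.052,0.397,-0.17,-12.2,0],
    [0.052,0.397,-0.17,-12.2,0],
  ],
)

```text
t: 6.02
eef_pos: [585.3, -92.0, 368.7]
tcp_rot: [-3.142, 0.0, 0.171]
ft_force: [0.9, 0.1, -1.5]
opening: 0.471
grip_force: 30.0
```

Run:
```python
from h import *
s=env.state(); print(s['t'],np.round(s['eef_pos'],1),np.round(np.degrees(s['tcp_rot']),2),np.round(s['joints'],2))
im,d,T,K=snap('wrist','w2'); P=cloud(d,T,K)
def rect(n,m):
    m=m&(d>0); q=P[m]; print(n,len(q),[np.round(a,1) for a in cv2.minAreaRect(q[:,:2].astype(np.float32))],np.median(q[:,2])) if len(q) else print(n,0)
near=lambda x,y,r:(np.hypot(P[...,0]-x,P[...,1]-y)<r)
rect('lip',(P[...,2]>68)&(P[...,2]<80)&near(680,-77,70))
rect('stop',(P[...,2]>22)&(P[...,2]<32)&near(549,-100,45))
rect('block',(P[...,2]>205)&(P[...,2]<225)&near(575,-94,90))
```

```text
6.025 [585.3 -92.  368.7] [-1.80e+02  1.00e-02  9.79e+00] [-0.27  0.48  1.68  0.    0.98  1.13]
lip 6508 [array([680.1, -79.2]), array([44. , 84.1]), np.float64(9.4)] 74.202095388332
stop 0
block 15590 [array([594.8, -91.6]), array([78. , 64.5]), np.float64(9.3)] 216.08955085824329
```

View pics/w2.png

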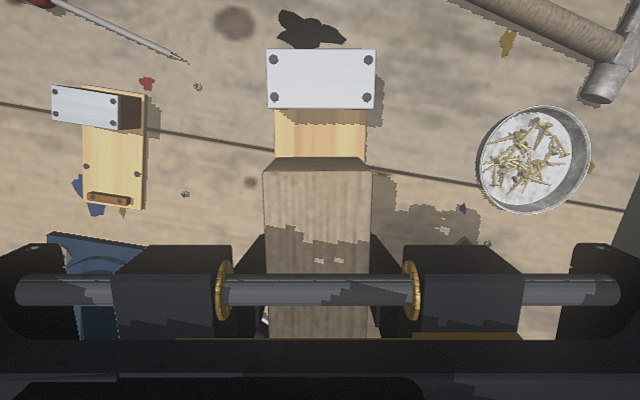

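The wrist view shows the block held straight between the pads (top face around (318,170)). The jig lip at (321,80) is centred ahead of it.

The tool cannot tilt, so I'll press the block's near end down on the stop. That turns it nose-down in the pads.

Emit:
carry_out(
  series=[
    [-0.0013,0.0012,0.05,0,0],
    [-0.0013,0.0012,0.1,0,0],
    [-0.0013,0.0012,0.13,0,0],
    [-0.0013,0.0012,0.138,0,0],
    [-0.0013,0.0012,0.142,0,0],
    [-0.0013,0.0012,0.144,0,0],
    [-0.0013,0.0012,0.146,0,0],
    [-0.0013,0.0012,0.148,0,0],
    [-0.0013,0.0012,0.149,0,0],
    [-0.0013,0.0012,0.149,0,0],
  ],
)

```text
t: 7.32
eef_pos: [585.2, -94.3, 222.3]
tcp_rot: [3.14, -0.006, 0.169]
ft_force: [4.5, 4.7, 13.2]
opening: 0.472
grip_force: 30.0
```

```bash
cat >> h.py <<'E'
def tilt(f):
    s=env.state(); im,d,T,K=snap('wrist',f); P=cloud(d,T,K)
    g=np.array(s['eef_pos']); a=s['tcp_rot'][2]; X=np.array([np.cos(a),np.sin(a)]);Y=np.array([-X[1],X[0]])
    q=P[d>0]-g; c=np.stack([q[:,:2]@X,q[:,:2]@Y,q[:,2]],-1)
    m=(abs(c[:,1])<18)&(c[:,0]>15)&(c[:,0]<65)&(c[:,2]>-185)&(c[:,2]<-140); c=c[m]
    for _ in range(4):
        A=np.c_[c[:,:2],np.ones(len(c))]; k=np.linalg.lstsq(A,c[:,2],rcond=None)[0]; r=c[:,2]-A@k; c=c[abs(r)<max(2*r.std(),1.5)]
    print(s['t'],np.round(g,1),np.round(s['ft_force'],1),'top plane n',len(c),'tilt deg',np.degrees(np.arctan(k[:2])).round(2),'end x',np.percentile(c[:,0],99.5).round(1),'z above grasp at x=0',(k[2]+171).round(1),'y',np.percentile(c[:,1],[1,99]).round(1))
E
python3 - <<'E'
from h import *
tilt('w3')
E
```

```text
7.325 [585.2 -94.3 222.3] [ 4.5  4.7 13.2] top plane n 6966 tilt deg [-2.82 -0.08] end x 49.2 z above grasp at x=0 19.5 y [-17.7  17.6]
```

It is turning nose-down, 2.8° so far. Pressing on.

Emit:
carry_out(
  series=[
    [0,0,0.001,0,0],
    [0,0,0.002,0,0],
    [0,0,0.003,0,0],
    [0,0,0.004,0,0],
    [0,0,0.004,0,0],
    [0,0,0.004,0,0],
  ],
)

```text
t: 8.12
eef_pos: [585.7, -94.2, 218.8]
tcp_rot: [3.139, -0.008, 0.169]
ft_force: [7.0, 6.6, 15.9]
opening: 0.476
grip_force: 30.0
```

Run:
```python
from h import *
tilt('w4')
```

```text
8.125 [585.7 -94.2 218.8] [ 7.   6.6 15.9] top plane n 7388 tilt deg [-6.2  0. ] end x 50.9 z above grasp at x=0 21.0 y [-17.6  17.7]
```

Emit:
carry_out(
  series=[
    [0,0,0.001,0,0],
    [0,0,0.002,0,0],
    [0,0,0.003,0,0],
    [0,0,0.004,0,0],
    [0,0,0.004,0,0],
    [0,0,0.004,0,0],
  ],
)

```text
t: 8.93
eef_pos: [585.9, -94.2, 214.9]
tcp_rot: [3.139, -0.009, 0.169]
ft_force: [6.8, 8.0, 16.3]
opening: 0.472
grip_force: 30.0
```

Run:
```python
from h import *
tilt('w5')
```

```text
8.925 [585.9 -94.2 214.9] [ 6.8  8.  16.3] top plane n 7908 tilt deg [-9.71  0.  ] end x 52.6 z above grasp at x=0 23.0 y [-17.7  17.7]
```

9.7° is enough, and the lower corner is about at the floor. I'll lift 5.5 mm off the load and check before sliding under the lip.

Emit:
carry_out(
  series=[
    [0,0,-0.003,0,0],
    [0,0,-0.0055,0,0],
    [0,0,-0.0055,0,0],
  ],
)

```text
t: 9.35
eef_pos: [584.0, -94.6, 217.4]
tcp_rot: [3.141, 0.0, 0.169]
ft_force: [0.8, -0.7, -1.5]
opening: 0.467
grip_force: 30.0
```

Run:
```python
from h import *
tilt('w6')
im,d=load('w6')[:2]
im2,_,_,_=snap('scene','s2')
cv2.imwrite('pics/c2.png',np.vstack([cv2.resize(im2[100:220,220:380],(640,480),interpolation=2)])[:,:,::-1])
```

```text
9.35 [584.  -94.6 217.4] [ 0.8 -0.7 -1.5] top plane n 7608 tilt deg [-10.2    0.16] end x 51.2 z above grasp at x=0 22.8 y [-17.7  17.6]
```

View pics/c2.png

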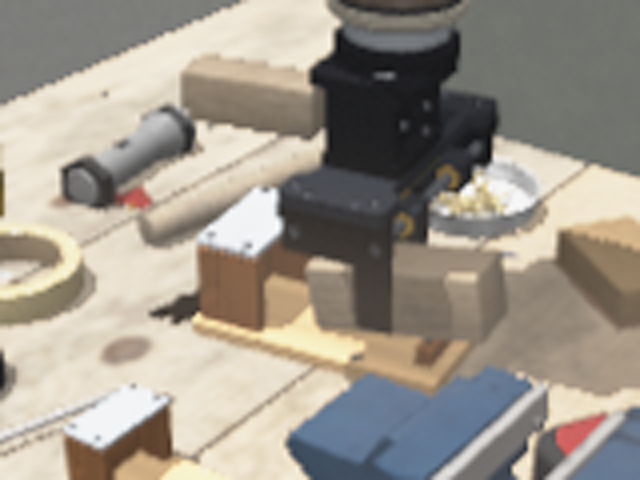

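The scene crop shows the block held nose-down over the jig, with its far end pointing at the pocket mouth (crop about (270,290)) and the near end over the stop (435,350). Next I slide it forward in steps.

Emit:
carry_out(
  series=[
    [0.008,0,0,0,0],
    [0.016,0,0,0,0],
    [0.022,0,0,0,0],
    [0.028,0,0,0,0],
    [0.034,0,0,0,0],
    [0.04,0,0,0,0],
    [0.045,0,0,0,0],
    [0.048,0,0,0,0],
    [0.049,0,0,0,0],
    [0.049,0,0,0,0],
    [0.049,0,0,0,0],
  ],
)

```text
t: 10.82
eef_pos: [632.3, -86.3, 217.2]
tcp_rot: [3.142, 0.0, 0.169]
ft_force: [-0.5, 0.3, -2.3]
opening: 0.472
grip_force: 30.0
```

Run:
```python
from h import *
tilt('w7')
im2,_,_,_=snap('scene','s3')
a=cv2.resize(im2[120:210,240:360],(640,480),interpolation=2)
cv2.imwrite('pics/c3.png',a[:,:,::-1])
```

```text
10.825 [632.3 -86.3 217.2] [-0.5  0.3 -2.3] top plane n 9623 tilt deg [0.07 0.06] end x 64.7 z above grasp at x=0 27.9 y [-17.6  17.6]
```

View pics/c3.png

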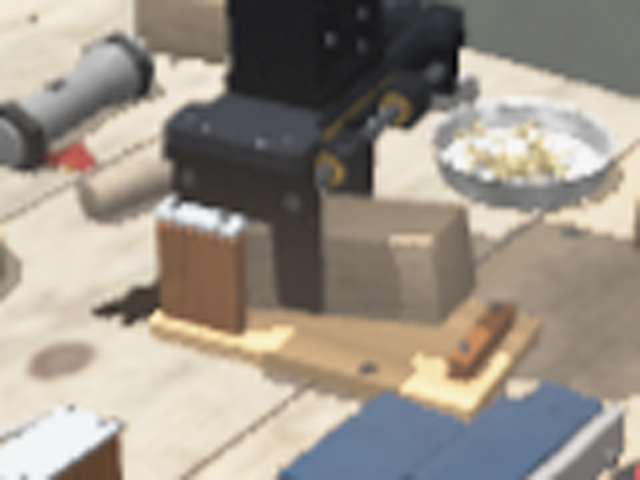

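The far end is in the pocket under the lip with no contact force, and the near end (crop (450,315)) is inside the stop and raised. Next, swing it down.

Emit:
carry_out(
  series=[
    [0,0,0.002,0,0],
    [0,0,0.004,0,0],
    [0,0,0.005,0,0],
    [0,0,0.006,0,0],
    [0,0,0.007,0,0],
    [0,0,0.008,0,0],
    [0,0,0.009,0,0],
    [0,0,0.01,0,0],
    [0,0,0.01,0,0],
  ],
)

```text
t: 12.05
eef_pos: [631.8, -86.5, 208.5]
tcp_rot: [3.142, 0.001, 0.169]
ft_force: [-9.9, -1.0, 14.5]
opening: 0.473
grip_force: 30.0
```

```bash
sed -i 's/def tilt(f):/def tilt(f,x1=65):/; s/c\[:,0\]<65/c[:,0]<x1/' h.py
python3 - <<'E'
from h import *
tilt('w8',25)
E
```

```text
12.05 [631.8 -86.5 208.5] [-9.9 -1.  14.5] top plane n 1450 tilt deg [-3.73 -0.05] end x 22.2 z above grasp at x=0 24.1 y [-17.6  17.7]
```

Emit:
carry_out(
  series=[
    [0,0,0.001,0,0],
    [0,0,0.002,0,0],
    [0,0,0.003,0,0],
    [0,0,0.003,0,0],
    [0,0,0.002,0,0.8],
    [0,0,0.001,0,0.8],
    [0,0,0,0,0.8],
    [0,0,0,0,0.8],
    [0,0,-0.04,0,0.8],
    [0,0,-0.1,0,0.8],
    [0,0,-0.15,0,0.8],
    [0,0,-0.15,0,0.8],
  ],
)

```text
t: 13.6
eef_pos: [632.7, -86.2, 361.2]
tcp_rot: [3.139, -0.006, 0.169]
ft_force: [1.5, 0.8, -0.5]
opening: 0.802
grip_force: 0.0
```

Run:
```python
from h import *
im,d,T,K=snap('wrist','w9'); P=cloud(d,T,K)
a=np.radians(9.6); X=np.array([np.cos(a),np.sin(a)]);Y=np.array([-X[1],X[0]])
for n,(im,d,P) in {'w':(im,d,P),'t':(lambda i,d,T,K:(i,d,cloud(d,T,K)))(*snap('top','t9'))}.items():
    q=P[d>0]; j=np.stack([(q[:,:2]-[620.4,-88.4])@X,(q[:,:2]-[620.4,-88.4])@Y,q[:,2]],-1)
    m=(abs(j[:,0]+20)<58)&(abs(j[:,1])<40)&(j[:,2]>48)&(j[:,2]<72)&(j[:,0]<36); c=j[m]
    if len(c)<50: print(n,len(c)); continue
    k=np.linalg.lstsq(np.c_[c[:,:2],np.ones(len(c))],c[:,2],rcond=None)[0]
    print(n,len(c),np.degrees(np.arctan(k[:2])),'top z',k[2],cv2.minAreaRect(c[:,:2].astype(np.float32)),'xmin',np.percentile(c[:,0],1),'y',np.percentile(c[:,1],[1,99]))
im2=snap('scene','s4')[0]
cv2.imwrite('pics/c4.png',np.hstack([cv2.resize(im2[120:210,240:360],(400,300),interpolation=2),cv2.resize(load('w9')[0],(400,300))])[:,:,::-1])
```

```text
w 5101 [0.04366185 0.08925481] top z 58.11960025031187 ((-11.384662628173828, -1.2666244506835938), (93.77892303466797, 45.04005813598633), 0.18607588112354279) xmin -56.537506466264674 y [-23.12657792  20.7249282 ]
t 0
```

View pics/c4.png

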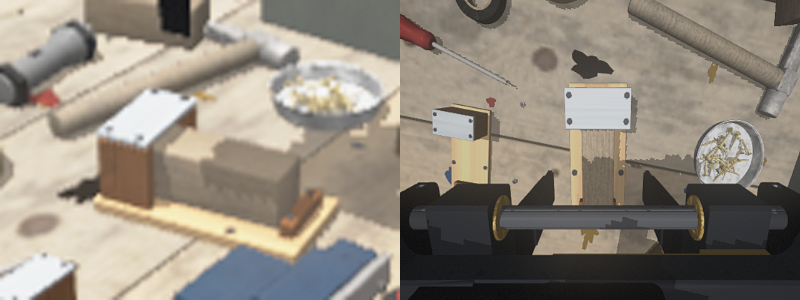

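The picture shows the block flat in the jig (left panel, about (225,180)), one end under the lip and the other just inside the stop at (300,210). Measured in the jig frame, the tilt is below 0.1°, the top is at about 58 mm, the centre is near (+2, -1) mm and the heading error is 0.2°. The gripper is open and clear.

```bash
python3 -c "
from cell import env
print(env.job_done())"
```

```text
the job is handed in; nothing more can be done
None
```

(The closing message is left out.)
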